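# Tip the sorting tray into the parts bin

### The job

Slide the black parts bin squarely up against the front of the tray stand, under the pouring lip, and tip the hinged tray up by its rear handle so that all three fittings slide off into the bin, without touching the fittings with the gripper. Then lower the tray gently back down flat, without letting it drop, and move the loaded bin squarely on to the middle of the cork mat. Handle the bin gently, without ramming it into the stand, and leave everything else on the worktop where it is.

Things in the scene. Friction and masses are not known exactly. Their poses are not given: they have to be found in the camera images.
- stand: Fixed grey tray stand, 170 wide (its x), z up. Origin on the worktop straight below the tray's hinge axis; its +y is the pouring direction. A flat front plate (112 high) faces +y at y = -30: the bin's wall goes against it. Two hinge ears (x = +-81, z 92 to 138) reach forward to y = +12. Hinge axis: along x at y = 0, z = 125.
- tray (a joint): Tilt of the tray about its hinge, rad: 0 level (its rest), at most 1.15; grows as the rear (handle) end is raised. It falls back if let go.
- tray_handle (a point): Middle of the tray's rear handle bar: a round steel bar 12 thick, 90 long, parallel to the stand's x; in the stand's frame at y = -236, z = 137 when the tray is level. Its loop leaves a clear gap of 40 between the bar and the tray's rear wall, whose top is 25 above the bar's centre; nothing lies below the bar or behind it. Its axes are the tray's.
- tray_lip (a point): Middle of the tray's front pouring edge (open, no wall), floor top; in the stand's frame y = 45, z = 130 when level. The steel tray is 140 wide (132 inside), floor 5 thick, side and rear walls 32 high inside, and runs from y = -190 to y = 45.
- bin: Loose black open parts bin, 180 x 180 x 70 high, walls 4 thick, 0.6 kg. Origin: centre of its underside, z up. An upright flat grip tab stands on its +y wall. When against the stand, with its +y away from the stand, its origin is at y = 60 in the stand's frame.
- bin_tab (a point): Grip point on the bin's tab: tab 70 wide (bin's x), 8 thick (bin's y), top at 140 above the worktop, the bin's rim at 70; this point is at x = 0, y = 86, z = 122 in the bin's frame. Axes are the bin's.
- mat: Square cork mat, 220 x 220, let in flush with the worktop (no step). Origin: its centre; x and y along its edges.
- nipple_center (a point): Centre of the steel pipe nipple, 80 long (its x) with a 36 mm hexagon in the middle and threaded round ends; starts lying across the tray.
- coupling_center (a point): Centre of the orange plastic pipe coupling, 72 long (its x), hexagonal ends 46 across flats; starts lying across the tray.
- banjo_center (a point): Brass banjo fitting: flat round eye 48 diameter and 20 thick, with a stem, 81 long in all (its x); the point is near its middle at half thickness; starts lying across the tray.
- cap: Bystander, not to be moved: domed chrome pipe cap, 62 diameter, 41 tall. Origin at its underside.
- wrench: Bystander, not to be moved: steel wrench 180 long, lying flat. Origin at its underside.
- screwdriver: Bystander, not to be moved: screwdriver 190 long, lying flat. Origin at its underside.
- jar: Bystander, not to be moved: closed glass jar with steel cap, 64 diameter, 85 tall. Origin at its underside.
- mug: Bystander, not to be moved: white mug, 80 diameter, 90 tall. Origin at its underside.
- flange: Bystander, not to be moved: dark steel pipe flange, 90 diameter, 30 tall. Origin at its underside.
- clamp: Bystander, not to be moved: C-clamp lying flat, about 70 by 145, 14 tall. Origin at its underside.
- nipple: The nipple itself (see point nipple_center); origin at the middle of its underside as it starts.
- coupling: The coupling itself (see point coupling_center); origin at the middle of its underside as it starts.
- banjo: The banjo itself (see point banjo_center); origin at the middle of its underside as it starts.
There are look-alikes about, which are no part of the job. Of the things like the coupling, leave any that is green; of the rest the larger one is meant.

How it is judged:
On the way, in this order (a step that is already met when the one before it is completed fails the run):
1. the bin stands squarely against the stand, under the lip, tray still down (x of bin in the frame of stand between -0.025 and 0.025 m and y of bin in the frame of stand between 0.045 and 0.08 m and angle between the x axis of bin and the x axis of stand, either way round below 0.17 rad and height (world z) of bin below 0.01 m and value of joint tray below 0.1 rad), for 0.2 s.
2. the tray is tipped up and all three fittings have slid into the bin (value of joint tray above 0.3 rad and x of nipple_center in the frame of bin between -0.086 and 0.086 m and y of nipple_center in the frame of bin between -0.086 and 0.086 m and z of each of nipple_center, coupling_center, banjo_center in the frame of bin below 0.085 m and x of coupling_center in the frame of bin between -0.086 and 0.086 m and y of coupling_center in the frame of bin between -0.086 and 0.086 m and x of banjo_center in the frame of bin between -0.086 and 0.086 m and y of banjo_center in the frame of bin between -0.086 and 0.086 m), for 0.2 s.
3. the tray is back down flat, the fittings still in the bin (value of joint tray below 0.03 rad and x of nipple_center in the frame of bin between -0.086 and 0.086 m and y of nipple_center in the frame of bin between -0.086 and 0.086 m and z of each of nipple_center, coupling_center, banjo_center in the frame of bin below 0.085 m and x of coupling_center in the frame of bin between -0.086 and 0.086 m and y of coupling_center in the frame of bin between -0.086 and 0.086 m and x of banjo_center in the frame of bin between -0.086 and 0.086 m and y of banjo_center in the frame of bin between -0.086 and 0.086 m), for 0.2 s.
At the end, for the whole second after the job is handed in: All three fittings lie at rest inside the bin (centres within its walls and below 85 mm above its underside); the bin stands released and upright on the worktop, its centre within 25 mm of the mat's centre along both mat axes and square to the mat within 0.17 rad; the tray is flat (below 0.03 rad) (all of step 3 and x of bin in the frame of mat between -0.025 and 0.025 m and y of bin in the frame of mat between -0.025 and 0.025 m and angle between the x axis of bin and the x axis of mat, either way round below 0.17 rad and height (world z) of bin below 0.01 m and angle between bin's own z axis and vertical below 0.1 rad and linear speed of bin below 0.02 m/s and linear speed of each of nipple, coupling, banjo below 0.03 m/s); the robot touches nothing.
It fails at once if the gripper presses on a fitting (over 3 N) (contact force between the fingers and nipple above 3 N or contact force between the fingers and coupling above 3 N or contact force between the fingers and banjo above 3 N).
It fails at once if the tray is let drop (falls faster than 2 rad/s) (velocity of joint tray below -2 rad/s).
It fails at once if the bin is rammed into the stand (over 40 N) (contact force between bin and stand above 40 N).
It fails at once if a bystander is moved by more than 30 mm (distance of any of cap, wrench, screwdriver, jar, mug, flange, clamp from where it was at the start of the episode above 0.03 m).
It also fails if it takes over 69 s, if anything falls off the work surface, if the arm or the gripper's body presses on something with over 40 N, if the wrist force passes 120 N, or if a joint passes its speed limit or range.

### The arm

A 6-joint arm with a two-finger parallel gripper is mounted at the origin on the work surface. World frame = base frame: x ahead of the robot, y to its left, z up, the work surface at z = 0. Lengths are in m, angles in rad, forces in N, time in s.
With the tool pointing down it reaches from about 0.275 to 0.775 m from the base axis. Payload 14.6 kg.
Tool frame: the origin (TCP) lies at the very end of the fingers, on their centre line; the grasp point (between the pads) lies 19 mm behind it (arm.pinch_z is the distance from the TCP to the grasp point, in m); z points along the fingers, y is the line along which they close (so a half turn about z gives the same grasp; the last joint's range is limited). The gripper opens to 85 mm and grips with 20 to 120 N. Pads are 22 mm wide; open, the fingers measure 114 mm over their backs; the gripper's body (76 mm by 85 mm) begins 54 mm behind the grasp point. The pads swing forward as they close: fully open they stand 13 mm farther back than shut.
Start: joints at [-1.456, 0.263, -0.048, 1.259, 0, 1.415], TCP at [0.14, -0.506, 0.231] pointing down, gripper open.
Joint ranges: [-2.65, 2.65], [-0.89, 1.7], [-1.18, 1.37], [-2.13, 2.11], [-1.35, 1.29], [-3.14, 3.14]. Speed limits (rad/s): [1.89, 1.89, 2.57, 2.79, 3.14, 3.14].

### API

Orientations are given as a unit quaternion [x, y, z, w].
In Python, from rig import monitor, read_camera, camera_params, arm gives the robot as it stands. The module is installed in compiled form; this text tells all that it offers.
- The arm moves only by the tool carry_out, never from a script. Its argument "rows" is a list of rows, each a list of 3 entries, a list of its own where there are three numbers: the shift along the tool's x, y, z in units of 40 mm (1.0 is 40 mm), then the turn, a rotation vector about the tool's x, y, z in units of 6 degrees (1.0 is 6 degrees), then the opening, from 0 (shut) to 1 (fully open). A call has 1 to 12 rows; each row shifts and turns the commanded pose from where the row before left it, along the tool's axes as they then stand; what a row does not reach is not made up. A row lasts 1/12 s, in which the tool goes at most 41.7 mm and 7.16 degrees, less where a joint would pass 70% of its speed; a pose out of reach is approached as far as the arm can. A call is refused whole if a number of a shift passes 1 or a number of a turn 1, either way. A call with a gripper value outside its range is refused whole. The fingers move at their own pace and stop on an object; "newtons" is the grip in N (left out, the last holds). Time passes only in rows, so rows that do not move let the fingers close. It gives the time, the measured TCP pose, the force, the opening and the grip force at its end, in the units of the state.
- monitor.get_state(): the state, without advancing time (a new reading comes with each control period).
- read_camera(name): name is "scene" or "side" or "wrist"; returns (picture, depth): 480x640x3 uint8, red, green, blue; 480x640 float32, m along the optical axis (not along the pixel's ray), 0 where there is no reading.
- camera_params(name): a dict with "fx", "fy", "cx", "cy" (pixels), "rvec" (rotation vector, rad) and "tvec" (3), from world to camera coordinates, as OpenCV has them. Camera axes: x right, y down, z forward; pixel columns grow to the right and rows downward; lengths in m; the calibration is good to about 2 mm. A picture is of the moment at which its call begins: read the wrist's pose just before it. camera_params takes no time and is no camera call; for the wrist camera it gives the pose at the moment of the call.
- arm.job_done(): hands the job in; it is judged then, once.
The state is a dict: "time": time; "joint_positions": joint angles; "qvel": joint speeds; "effort": joint torques, N m; "tool_pos": TCP position; "eef_rot": TCP orientation; "ft_force": force on the tool from outside, world axes, zero at the start; "wrist_torque": the same for the moment, N m; "width": finger opening in m; "finger_force": force on a finger pad.
Only numpy, scipy, OpenCV 4.12 (cv2) and the standard library are available. Lean on these libraries where they do the work, as an engineer would, in place of code of your own. Each camera call takes 0.05 s, during which the arm holds its last target. There are 200 camera calls.

## Working session

There is one attempt and no reset: what is moved stays moved. The work goes in short steps, Python scripts to look and compute and a tool call to move; the robot and the scene stay as the last step left them, time stands still between calls to the robot, and variables do not carry over. Pictures are saved under pics/ and viewed, at most 10 in all, crops included, and the job is handed in when it is done.

Besides the shell and the picture viewer there is one more tool, called after "Request:" as name([rows], argument=value, ...), one row to a line, values as JSON. carry_out: Moves the arm, as the interface text tells. Its arguments: {"type":"object","properties":{"rows":{"type":"array"},"newtons":{"type":"number"}},"required":["rows"]}

```bash
mkdir -p pics; cat > h.py <<'E'
import numpy as np, cv2
from scipy.spatial.transform import Rotation as R
from rig import monitor, read_camera, camera_params, arm
def cam(n):
    p=camera_params(n); im,d=read_camera(n); return p,im,d
def cloud(p,d):
    v,u=np.mgrid[:480,:640]
    c=np.stack([(u-p['cx'])/p['fx']*d,(v-p['cy'])/p['fy']*d,d],-1)
    M=R.from_rotvec(np.ravel(p['rvec'])).as_matrix()
    return (c-np.ravel(p['tvec']))@M
def save(n,im): cv2.imwrite('pics/'+n+'.png',im[...,::-1])
E
python3 - <<'E'
from h import *
for n in ('scene','side'):
    p,im,d=cam(n); save(n+'0',im); np.savez(n+'0.npz',im=im,d=d,**{k:np.array(v) for k,v in p.items()})
    print(n,p,(d>0).mean())
s=monitor.get_state();print({k:np.round(v,3) for k,v in s.items()})
E
```

```text
scene {'fx': 441.6558041551512, 'fy': 441.6558041551512, 'cx': 320.058169393139, 'cy': 234.40185501205363, 'rvec': array([ 1.51860217,  2.29891709, -0.6458115 ]), 'tvec': array([ 0.21325666, -0.36480894,  1.52893745])} 0.9957161458333333
side {'fx': 458.46317030464456, 'fy': 458.46317030464456, 'cx': 317.1899907167453, 'cy': 240.47908799464292, 'rvec': array([ 2.37121032, -0.18829955,  0.10011334]), 'tvec': array([-0.5449587 ,  0.12810877,  1.00553998])} 0.996298828125
{'time': np.float64(0.1), 'joint_positions': array([-1.456,  0.263, -0.049,  1.259, -0.   ,  1.415]), 'qvel': array([ 0.   , -0.001,  0.004,  0.002,  0.001, -0.001]), 'effort': array([ 6.0000e-03, -6.3857e+01,  3.8506e+01,  1.0000e-02, -0.0000e+00,
        0.0000e+00]), 'tool_pos': array([ 0.14 , -0.506,  0.231]), 'eef_rot': array([ 0.991,  0.134, -0.   , -0.   ]), 'ft_force': array([-0.136,  0.514, -0.644]), 'wrist_torque': array([-0.031, -0.011,  0.042]), 'finger_force': np.float64(0.0), 'width': np.float64(0.086)}
```

View pics/scene0.png

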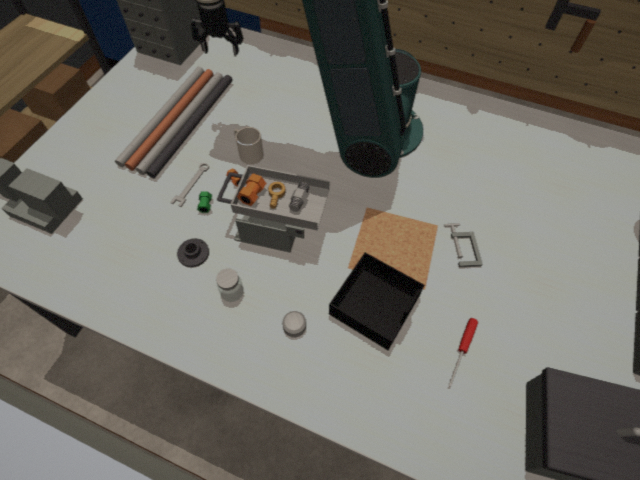

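View pics/side0.png

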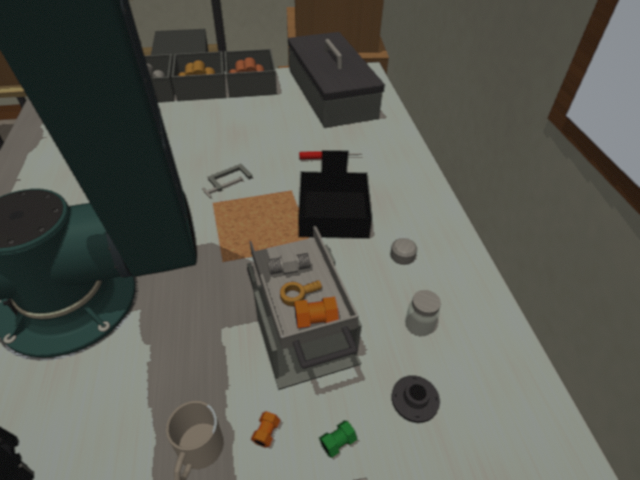

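The scene shows the tray stand near (275,210), the bin at (376,300), and the mat at (395,245). The side view has the tray at (305,300), the bin at (335,205) with its tab at (335,165), and the mat at (255,225).

```bash
cat > m.py <<'E'
from h import *
P=[];C=[]
for n in ('scene','side'):
    z=np.load(n+'0.npz'); p={k:z[k] for k in z.files}
    c=cloud(p,z['d'].astype(float)); im=z['im']
    hsv=cv2.cvtColor(im,cv2.COLOR_RGB2HSV)
    ok=(z['d']>0)&(c[...,0]>-.2)&(c[...,0]<1.0)&(abs(c[...,1])<.9)
    t=ok&(abs(c[...,2])<.01); print(n,'table z',np.median(c[...,2][t]))
    def rect(name,m):
        m=cv2.morphologyEx(m.astype(np.uint8),cv2.MORPH_OPEN,np.ones((2,2)))
        k,l,s,_=cv2.connectedComponentsWithStats(m)
        if k<2: print(name,'none');return
        i=1+np.argmax(s[1:,4]); q=c[l==i]
        r=cv2.minAreaRect((q[:,:2]*1000).astype(np.float32))
        print(name,len(q),'ctr',np.round(r[0],1),'size',np.round(r[1],1),'ang',round(r[2],1),'z',np.round(np.percentile(q[:,2],[2,50,98]),3))
    H,S,V=[hsv[...,i].astype(int) for i in range(3)]
    rect('mat',ok&(abs(c[...,2])<.012)&(H>7)&(H<22)&(S>70)&(V>90))
    dark=ok&(V<60)&(S<120)&(c[...,0]>.25)
    rect('rim',dark&(c[...,2]>.06)&(c[...,2]<.08))
    rect('tab',dark&(c[...,2]>.085)&(c[...,2]<.15))
    rect('binall',dark&(c[...,2]<.15)&(c[...,2]>.005))
    rect('tray',ok&(V>60)&(c[...,2]>.1)&(c[...,2]<.18)&(c[...,0]>.15))
    rect('traytop',ok&(c[...,2]>.15)&(c[...,2]<.175)&(c[...,0]>.2))
    P.append(c[ok]);C.append(im[ok])
P=np.vstack(P);C=np.vstack(C)
o=np.argsort(P[:,2]);P=P[o];C=C[o]
k=P[:,2]<.2;P=P[k];C=C[k]
img=np.zeros((600,800,3),np.uint8)  # 2mm/pix; right=-y, up=+x ; centre y=-0.2?
u=((0.45-P[:,1])*700).astype(int)+0; v=((0.85-P[:,0])*700).astype(int)
g=(u>=0)&(u<799)&(v>=0)&(v<599)
for a in(0,1):
  for b in(0,1): img[v[g]+a,u[g]+b]=C[g]
save('top',np.clip(img*1.3,0,255).astype(np.uint8))
E
python3 m.py
```

```text
scene table z 0.0008983218771627627
mat 3985 ctr [716.6 216.2] size [793.8 218.3] ang 5.9 z [-0.003  0.002  0.007]
rim 370 ctr [948.5 474.7] size [159.3 573. ] ang 49.4 z [0.061 0.075 0.087]
tab 986 ctr [962.2 491. ] size [207.4 571.3] ang 50.0 z [0.083 0.122 0.133]
binall 2506 ctr [890.3 421.3] size [214.8 551.6] ang 27.9 z [0.016 0.077 0.132]
tray 4524 ctr [899.7 530.8] size [188.4 718.2] ang 50.0 z [0.127 0.131 0.134]
traytop 1131 ctr [745.3 -43.3] size [879.7 255.3] ang 20.1 z [0.131 0.157 0.174]
side table z -0.0025908779247028947
mat 4476 ctr [ 469.6 -192.3] size [219.3 968.4] ang 5.5 z [-0.006 -0.002  0.126]
rim 456 ctr [658.6  84.9] size [1584.2  265.8] ang 82.5 z [0.055 0.067 0.082]
tab 3244 ctr [664.2 299.5] size [2020.2  287.8] ang 79.5 z [0.086 0.125 0.129]
binall 5015 ctr [664.2 299.5] size [2020.2  287.8] ang 79.5 z [0.008 0.117 0.129]
tray 7531 ctr [ 519.5 -281.1] size [211.8 799.2] ang 1.4 z [0.111 0.134 0.174]
traytop 1985 ctr [ 519.2 -281.2] size [210.6 799.2] ang 1.4 z [0.01  0.159 0.175]
```

View pics/top.png

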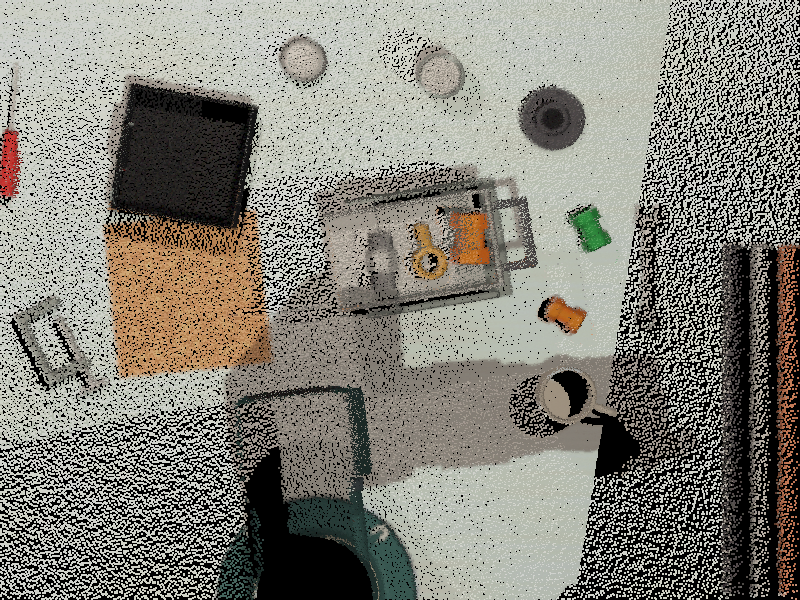

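The map (1.43 mm/px) shows the tray pouring toward +y, with its handle at (518,232) on the right. The bin is at (185,155) and the mat at (188,290). My even-sized opening kernel shifted the masks, so I'll fix that.

```bash
sed -i 's/^        m=cv2.morph.*/        m=m.astype(np.uint8)/; s/^save/#save/' m.py; sed -i "s/^    P.append/    B=(c[...,0]>.45)\&(c[...,0]<.85)\&(c[...,1]>.03)\&(c[...,1]<.35)\n    rect('tabB',ok\&B\&(c[...,2]>.085)\&(c[...,2]<.16)); rect('rimB',ok\&B\&(c[...,2]>.06)\&(c[...,2]<.078))\n    T=(c[...,0]>.35)\&(c[...,0]<.65)\&(c[...,1]>-.35)\&(c[...,1]<.02)\n    rect('trayT',ok\&T\&(c[...,2]>.11)); rect('wallT',ok\&T\&(c[...,2]>.15)\&(c[...,2]<.17)); rect('handle',ok\&(c[...,2]>.115)\&(c[...,2]<.155)\&T\&(c[...,1]<-.26))\n    P.append/" m.py; python3 m.py
```

```text
scene table z 0.0008983218771627627
mat 3991 ctr [430.5 183.1] size [223.9 218.8] ang 5.9 z [-0.003  0.002  0.006]
rim 440 ctr [785.1 621.3] size [209.9  71.4] ang 30.3 z [0.061 0.07  0.08 ]
tab 1043 ctr [788.  620.1] size [219.2  85.8] ang 33.4 z [0.086 0.12  0.132]
binall 2576 ctr [787.4 620.4] size [219.2  86.1] ang 33.0 z [0.012 0.074 0.131]
tray 6034 ctr [755.3 705. ] size [200.9 193.1] ang 9.0 z [0.127 0.131 0.147]
traytop 1164 ctr [ 493.6 -139. ] size [145.5 235.9] ang 9.2 z [0.151 0.161 0.174]
tabB 146 ctr [642.4 276.8] size [ 8.  70.8] ang 79.9 z [0.088 0.139 0.144]
rimB 639 ctr [626.2 191.9] size [181.1 183. ] ang 80.1 z [0.06  0.069 0.074]
trayT 4977 ctr [ 504.8 -161.9] size [160.4 286.9] ang 9.2 z [0.113 0.14  0.176]
wallT 1027 ctr [ 493.6 -139. ] size [145.5 235.9] ang 9.2 z [0.15  0.16  0.169]
handle 222 ctr [ 517.7 -285.3] size [103.6  41. ] ang 6.6 z [0.136 0.142 0.147]
side table z -0.0025908779247028947
mat 4479 ctr [431.9 182. ] size [223.  223.2] ang 6.5 z [-0.006 -0.002  0.001]
rim 472 ctr [683.9 709.8] size [162.3 361.4] ang 40.5 z [0.06 0.07 0.08]
tab 3269 ctr [747.3 754.9] size [204.7 318.6] ang 8.2 z [0.087 0.125 0.129]
binall 5034 ctr [747.2 755.5] size [204.7 319.8] ang 8.2 z [0.011 0.119 0.129]
tray 7550 ctr [ 498.  -140.9] size [162.6 238.3] ang 9.3 z [0.125 0.134 0.174]
traytop 2003 ctr [ 493.8 -142.1] size [140.9 236.5] ang 9.4 z [0.151 0.16  0.174]
tabB 487 ctr [642.  271.8] size [14.5 69.7] ang 81.9 z [0.086 0.115 0.137]
rimB 646 ctr [627.4 188.7] size [186.9 180.2] ang 80.1 z [0.06  0.066 0.076]
trayT 8606 ctr [ 505.4 -165.6] size [156.  289.4] ang 9.2 z [0.125 0.138 0.173]
wallT 1646 ctr [ 493.8 -142.1] size [140.9 236.5] ang 9.4 z [0.151 0.159 0.169]
handle 986 ctr [ 505.8 -287.8] size [126.5  55.9] ang 0.6 z [0.125 0.139 0.153]
```

```bash
cat >> h.py <<'E'
import json
def down(yaw):  # tool pointing down, tool x at yaw (deg)
    return R.from_euler('z',yaw,degrees=True)*R.from_rotvec([np.pi,0,0])
def rows(p,r,way,grip):
    """way: list of (pos,yaw,n); linear in position and shortest/explicit yaw"""
    out=[]; p=np.array(p,float)
    for tp,ty,n in way:
        x=r.as_matrix()[:,0]; y0=np.degrees(np.arctan2(x[1],x[0])); p0=p.copy(); tp=np.array(tp)
        for i in range(1,n+1):
            f=i/n; q=p0+(tp-p0)*f; rq=down(y0+(ty-y0)*f)
            s=np.round(r.inv().apply(q-p)/.04,2); t=np.round((r.inv()*rq).as_rotvec(degrees=True)/6,2)
            p=p+r.apply(s*.04); r=r*R.from_rotvec(t*6,degrees=True)
            out.append([(s+0).tolist(),(t+0).tolist(),grip])
    print('max',max(max(map(abs,a[0]+a[1])) for a in out),'end',p.round(4),len(out))
    for i in range(0,len(out),12): print(json.dumps(out[i:i+12],separators=(',',':')))
def now():
    s=monitor.get_state(); return s['tool_pos'],R.from_quat(s['eef_rot'])
E
python3 -c "
from h import *
rows(*now(),[([.2,-.40,.30],40,5),([.61,.18,.30],155,20),([.642,.2755,.22],170,4)],1)"
```

```text
max 0.96 end [0.642  0.2757 0.2201] 29
[[[0.43,-0.43,-0.35],[-0.01,0.0,-0.82],1],[[0.47,-0.39,-0.34],[0.0,0.0,-0.82],1],[[0.49,-0.35,-0.35],[0.0,0.0,-0.81],1],[[0.53,-0.31,-0.34],[0.0,0.0,-0.82],1],[[0.55,-0.26,-0.35],[0.0,0.0,-0.82],1],[[0.86,-0.23,0.0],[0.0,0.0,-0.96],1],[[0.88,-0.13,0.0],[0.0,0.0,-0.96],1],[[0.88,-0.05,0.0],[0.0,0.0,-0.96],1],[[0.89,0.03,0.0],[0.0,0.0,-0.95],1],[[0.88,0.13,0.0],[0.0,0.0,-0.96],1],[[0.86,0.22,0.0],[0.0,0.0,-0.96],1],[[0.83,0.3,0.0],[0.0,0.0,-0.96],1]]
[[[0.81,0.38,0.0],[0.0,0.0,-0.96],1],[[0.75,0.46,0.0],[0.0,0.0,-0.96],1],[[0.71,0.54,0.0],[0.0,0.0,-0.95],1],[[0.66,0.6,0.0],[0.0,0.0,-0.96],1],[[0.58,0.66,0.0],[0.0,0.0,-0.96],1],[[0.52,0.72,0.0],[0.0,0.0,-0.96],1],[[0.45,0.77,0.0],[0.0,0.0,-0.96],1],[[0.36,0.81,0.0],[0.0,0.0,-0.96],1],[[0.28,0.84,0.0],[0.0,0.0,-0.95],1],[[0.2,0.87,0.0],[0.0,0.0,-0.96],1],[[0.1,0.88,0.0],[0.0,0.0,-0.96],1],[[0.02,0.89,0.0],[0.0,0.0,-0.96],1]]
[[[-0.07,0.88,0.0],[0.0,0.0,-0.96],1],[[0.07,0.63,0.5],[0.0,0.0,-0.62],1],[[0.03,0.63,0.5],[0.0,0.0,-0.63],1],[[-0.01,0.63,0.5],[0.0,0.0,-0.62],1],[[-0.05,0.63,0.5],[0.0,0.0,-0.63],1]]
```

Request:
carry_out([
  [[0.43,-0.43,-0.35],[0,0,-0.82],1],
  [[0.47,-0.39,-0.34],[0,0,-0.82],1],
  [[0.49,-0.35,-0.35],[0,0,-0.81],1],
  [[0.53,-0.31,-0.34],[0,0,-0.82],1],
  [[0.55,-0.26,-0.35],[0,0,-0.82],1],
  [[0.86,-0.23,0],[0,0,-0.96],1],
  [[0.88,-0.13,0],[0,0,-0.96],1],
  [[0.88,-0.05,0],[0,0,-0.96],1],
  [[0.89,0.03,0],[0,0,-0.95],1],
  [[0.88,0.13,0],[0,0,-0.96],1],
  [[0.86,0.22,0],[0,0,-0.96],1],
  [[0.83,0.3,0],[0,0,-0.96],1],
])

```text
time: 1.1
tool_pos: [0.3441, -0.1957, 0.3004]
eef_rot: [0.763, 0.646, -0.0, -0.0]
ft_force: [1.0, -1.1, 0.4]
width: 0.0855
finger_force: 0.0
```

Request:
carry_out([
  [[0.81,0.38,0],[0,0,-0.96],1],
  [[0.75,0.46,0],[0,0,-0.96],1],
  [[0.71,0.54,0],[0,0,-0.95],1],
  [[0.66,0.6,0],[0,0,-0.96],1],
  [[0.58,0.66,0],[0,0,-0.96],1],
  [[0.52,0.72,0],[0,0,-0.96],1],
  [[0.45,0.77,0],[0,0,-0.96],1],
  [[0.36,0.81,0],[0,0,-0.96],1],
  [[0.28,0.84,0],[0,0,-0.95],1],
  [[0.2,0.87,0],[0,0,-0.96],1],
  [[0.1,0.88,0],[0,0,-0.96],1],
  [[0.02,0.89,0],[0,0,-0.96],1],
])

```text
time: 2.1
tool_pos: [0.5902, 0.1525, 0.3001]
eef_rot: [0.263, 0.965, -0.0, -0.0]
ft_force: [0.1, -0.7, 0.1]
width: 0.0854
finger_force: 0.0
```

```bash
python3 -c "
from h import *
p,r=now();print(p,r.as_matrix()[:,0],monitor.get_state()['joint_positions'])
rows(p,r,[([.642,.2755,.19],170.1,6),([.642,.2755,.103],170.1,5)],1)"
```

```text
[0.59022308 0.1524845  0.3001204 ] [-8.62128343e-01  5.06689816e-01  3.86888462e-04] [ 1.19236979e-01  4.11580307e-01  3.62178029e-01  1.52190147e+00
 -2.78713113e-05  6.50577857e-01]
max 0.57 end [0.6421 0.2755 0.1029] 11
[[[0.07,0.55,0.46],[0.0,0.0,-0.57],1],[[0.04,0.56,0.46],[0.0,0.0,-0.57],1],[[0.01,0.55,0.46],[0.0,0.0,-0.57],1],[[-0.02,0.56,0.45],[0.0,0.0,-0.57],1],[[-0.06,0.55,0.46],[0.0,0.0,-0.57],1],[[-0.1,0.55,0.46],[0.0,0.0,-0.57],1],[[0.0,0.0,0.44],[0.0,0.0,0.0],1],[[0.0,0.0,0.43],[0.0,0.0,0.0],1],[[0.0,0.0,0.44],[0.0,0.0,0.0],1],[[0.0,0.0,0.43],[0.0,0.0,0.0],1],[[0.0,0.0,0.44],[0.0,0.0,0.0],1]]
```

Request:
carry_out([
  [[0.07,0.55,0.46],[0,0,-0.57],1],
  [[0.04,0.56,0.46],[0,0,-0.57],1],
  [[0.01,0.55,0.46],[0,0,-0.57],1],
  [[-0.02,0.56,0.45],[0,0,-0.57],1],
  [[-0.06,0.55,0.46],[0,0,-0.57],1],
  [[-0.1,0.55,0.46],[0,0,-0.57],1],
  [[0,0,0.44],[0,0,0],1],
  [[0,0,0.43],[0,0,0],1],
  [[0,0,0.44],[0,0,0],1],
  [[0,0,0.43],[0,0,0],1],
  [[0,0,0.44],[0,0,0],1],
])

```text
time: 3.02
tool_pos: [0.642, 0.2735, 0.102]
eef_rot: [0.089, 0.996, -0.0, -0.0]
ft_force: [0.1, -0.1, -0.5]
width: 0.0855
finger_force: 0.0
```

```bash
python3 -c "
from h import *
p,r=now();print(p,r.as_matrix()[:,0])
for n in('wrist','side'):
  a,im,d=cam(n);save(n+'1',im)
a=cv2.imread('pics/wrist1.png');b=cv2.imread('pics/side1.png')[100:340,150:470]
cv2.imwrite('pics/g1.png',np.hstack([cv2.resize(a,(400,300)),cv2.resize(b,(400,300))]))"
```

```text
[0.64202597 0.27345559 0.10202441] [-9.84152626e-01  1.77322173e-01  6.75053333e-04]
```

View pics/g1.png

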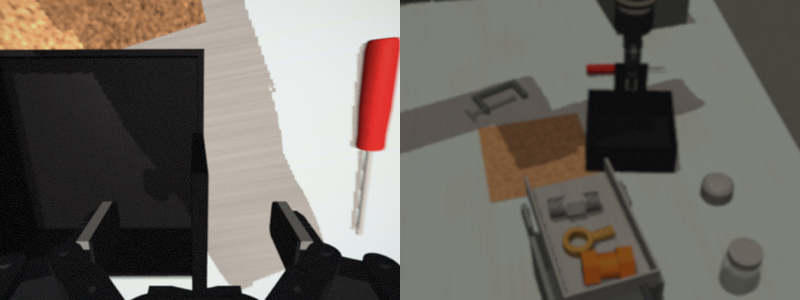

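The tab (wrist half, x≈200) stands centred between the two pads (x≈105 and 280). I'll close on it.

Request:
carry_out([
  [[0,0,0],[0,0,0],0],
  [[0,0,0],[0,0,0],0],
  [[0,0,0],[0,0,0],0],
  [[0,0,0],[0,0,0],0],
  [[0,0,0],[0,0,0],0],
  [[0,0,0],[0,0,0],0],
  [[0,0,0],[0,0,0],0],
  [[0,0,0],[0,0,0],0],
], newtons=70)

```text
time: 3.78
tool_pos: [0.6426, 0.2737, 0.1039]
eef_rot: [0.089, 0.996, 0.0, 0.0]
ft_force: [0.6, 1.2, 5.3]
width: 0.0073
finger_force: 69.5
```

```bash
python3 -c "
from h import *
p,r=now();print(p)
# stand y=115 pre-pose (tab at 115+86), then y=64
O=np.array([.482,-.069]);a=np.radians(9.3);Y=np.array([-np.sin(a),np.cos(a)])
A=O+Y*(.115+.086);B=O+Y*(.064+.086);print(A,B,O+Y*.064)
rows(p,r,[([*A,p[2]],189.3,18),([*B,p[2]],189.3,14)],0)"
```

```text
[0.64261594 0.27368408 0.10386923]
[0.44951763 0.129358  ] [0.45775943 0.07902836] [ 0.47165736 -0.00584123]
max 4.29 end [0.4579 0.079  0.104 ] 32
[[[0.23,-0.24,0.0],[0.01,0.01,-0.18],0],[[0.23,-0.25,0.0],[0.0,0.0,-0.18],0],[[0.24,-0.23,0.0],[0.0,0.0,-0.18],0],[[0.24,-0.23,0.0],[0.0,0.0,-0.18],0],[[0.25,-0.23,0.0],[0.0,0.0,-0.18],0],[[0.25,-0.22,0.0],[0.0,0.0,-0.18],0],[[0.25,-0.22,0.0],[0.0,0.0,-0.18],0],[[0.26,-0.21,0.0],[0.0,0.0,-0.19],0],[[0.26,-0.21,0.0],[0.0,0.0,-0.18],0],[[0.27,-0.2,0.0],[0.0,0.0,-0.18],0],[[0.27,-0.2,0.0],[0.0,0.0,-0.18],0],[[0.27,-0.19,0.0],[0.0,0.0,-0.18],0]]
[[[0.28,-0.19,0.0],[0.0,0.0,-0.18],0],[[0.28,-0.18,0.0],[0.0,0.0,-0.18],0],[[0.29,-0.18,0.0],[0.0,0.0,-0.18],0],[[0.29,-0.17,0.0],[0.0,0.0,-0.18],0],[[0.29,-0.16,0.0],[0.0,0.0,-0.18],0],[[0.29,-0.16,0.0],[0.0,0.0,-0.18],0],[[0.0,-0.09,0.0],[0.0,0.0,-4.29],0],[[0.04,-0.08,0.0],[0.0,0.0,-4.28],0],[[0.07,-0.06,0.0],[0.0,0.0,-4.29],0],[[0.09,-0.02,0.0],[0.0,0.0,-4.28],0],[[0.09,0.02,0.0],[0.0,0.0,-4.29],0],[[0.07,0.06,0.0],[0.0,0.0,-4.29],0]]
[[[0.04,0.08,0.0],[0.0,0.0,-4.28],0],[[0.0,0.09,0.0],[0.0,0.0,-4.29],0],[[-0.04,0.08,0.0],[0.0,0.0,-4.28],0],[[-0.08,0.06,0.0],[0.0,0.0,-4.29],0],[[-0.08,0.02,0.0],[0.0,0.0,-4.28],0],[[-0.09,-0.02,0.0],[0.0,0.0,-4.29],0],[[-0.08,-0.06,0.0],[0.0,0.0,-4.29],0],[[-0.04,-0.08,0.0],[0.0,0.0,-4.28],0]]
```

Request:
carry_out([
  [[0.23,-0.24,-0.03],[0,0,-0.18],0],
  [[0.23,-0.25,0],[0,0,-0.18],0],
  [[0.24,-0.23,0],[0,0,-0.18],0],
  [[0.24,-0.23,0],[0,0,-0.18],0],
  [[0.25,-0.23,0],[0,0,-0.18],0],
  [[0.25,-0.22,0],[0,0,-0.18],0],
  [[0.25,-0.22,0],[0,0,-0.18],0],
  [[0.26,-0.21,0],[0,0,-0.19],0],
  [[0.26,-0.21,0],[0,0,-0.18],0],
  [[0.27,-0.2,0],[0,0,-0.18],0],
  [[0.27,-0.2,0],[0,0,-0.18],0],
  [[0.27,-0.19,0],[0,0,-0.18],0],
])

```text
time: 4.78
tool_pos: [0.513, 0.177, 0.1042]
eef_rot: [-0.025, 1.0, 0.0, -0.0]
ft_force: [0.1, 0.6, -2.6]
width: 0.0072
finger_force: 68.2
```

Request:
carry_out([
  [[0.28,-0.19,0],[0,0,-0.18],0],
  [[0.28,-0.18,0],[0,0,-0.18],0],
  [[0.29,-0.18,0],[0,0,-0.18],0],
  [[0.29,-0.17,0],[0,0,-0.18],0],
  [[0.29,-0.16,0],[0,0,-0.18],0],
  [[0.29,-0.16,0],[0,0,-0.18],0],
  [[0,0,0],[0,0,0],0],
])

```text
time: 5.37
tool_pos: [0.447, 0.1284, 0.1042]
eef_rot: [-0.081, 0.997, -0.0, -0.001]
ft_force: [-1.0, -0.5, -3.2]
width: 0.0068
finger_force: 68.5
```

```bash
sed -i 's/ p0=p.copy();/ ty=y0+(ty-y0+180)%360-180; p0=p.copy();/' h.py
cat > look.py <<'E'
from h import *
def rect(name,c,m):
    k,l,s,_=cv2.connectedComponentsWithStats(m.astype(np.uint8)); i=1+np.argmax(s[1:,4]); q=c[l==i]
    r=cv2.minAreaRect((q[:,:2]*1000).astype(np.float32)); print(name,len(q),np.round(r[0],1),np.round(r[1],1),round(r[2],1),np.round(np.percentile(q[:,2],[2,98]),3))
def binlook(tag,x0,x1,y0,y1):
    for n in('scene','side'):
        p,im,d=cam(n);save(n+tag,im);c=cloud(p,d.astype(float))
        V=im.max(-1); B=(d>0)&(c[...,0]>x0)&(c[...,0]<x1)&(c[...,1]>y0)&(c[...,1]<y1)&(V<70)
        rect(n+' rim',c,B&(c[...,2]>.058)&(c[...,2]<.078))
        rect(n+' all',c,B&(c[...,2]>.015)&(c[...,2]<.078))
E
python3 -c "
from look import *
p,r=now();print(p,r.as_matrix()[:,0])
binlook('2',.3,.7,-.08,.3)
O=np.array([.482,-.069]);a=np.radians(9.3);Y=np.array([-np.sin(a),np.cos(a)])
B=O+Y*(.064+.086)
rows(p,r,[([*B,p[2]],189.3,12)],0)"
```

```text
[0.44695434 0.12836094 0.10422793] [-0.98686624 -0.16152505  0.00216236]
scene rim 265 [539.8  53.8] [182.2  49.7] 88.1 [0.058 0.073]
scene all 788 [518.8  54.2] [ 77.6 181.4] 3.9 [0.017 0.073]
side rim 531 [461.2  42.1] [180.1 183.2] 9.2 [0.059 0.077]
side all 1668 [461.2  41.7] [180.2 183.9] 9.2 [0.016 0.074]
max 0.11 end [0.4579 0.0791 0.1042] 12
[[[-0.01,-0.11,0.0],[0.0,-0.02,0.0],0],[[0.0,-0.1,0.0],[0.0,0.0,0.0],0],[[-0.01,-0.11,0.0],[0.0,0.0,0.0],0],[[0.0,-0.1,0.0],[0.0,0.0,0.0],0],[[-0.01,-0.11,0.0],[0.0,0.0,0.0],0],[[0.0,-0.1,0.0],[0.0,0.0,0.0],0],[[-0.01,-0.11,0.0],[0.0,0.0,0.0],0],[[0.0,-0.1,0.0],[0.0,0.0,0.0],0],[[-0.01,-0.11,0.0],[0.0,0.0,0.0],0],[[-0.01,-0.1,0.0],[0.0,0.0,0.0],0],[[0.0,-0.11,0.0],[0.0,0.0,0.0],0],[[-0.01,-0.1,0.0],[0.0,0.0,0.0],0]]
```

Request:
carry_out([
  [[-0.01,-0.11,0],[0,0,0],0],
  [[0,-0.11,0],[0,0,0],0],
  [[-0.01,-0.11,0],[0,0,0],0],
  [[0,-0.11,0],[0,0,0],0],
  [[-0.01,-0.11,0],[0,0,0],0],
  [[0,-0.11,0],[0,0,0],0],
  [[-0.01,-0.11,0],[0,0,0],0],
  [[0,-0.11,0],[0,0,0],0],
  [[-0.01,-0.11,0],[0,0,0],0],
  [[-0.01,-0.1,0],[0,0,0],0],
  [[0,-0.08,0],[0,0,0],0],
  [[-0.01,-0.08,0],[0,0,0],0],
])

```text
time: 6.47
tool_pos: [0.4601, 0.0801, 0.1045]
eef_rot: [-0.081, 0.997, 0.0, -0.0]
ft_force: [-0.4, 0.7, -3.5]
width: 0.0072
finger_force: 68.3
```

Request:
carry_out([
  [[0,-0.04,0],[0,0,0],0],
  [[0,-0.03,0],[0,0,0],0],
  [[0,0,0],[0,0,0],0],
])

```text
time: 6.72
tool_pos: [0.4605, 0.0775, 0.1045]
eef_rot: [-0.081, 0.997, -0.0, -0.0]
ft_force: [-0.1, 0.1, -5.2]
width: 0.0072
finger_force: 68.3
```

```bash
python3 -c "
from look import *
p,r=now();s=monitor.get_state();print(p,r.as_matrix()[:,0],s['ft_force'])
binlook('3',.3,.7,-.12,.2)
O=np.array([.482,-.069]);a=np.radians(9.3);Y=np.array([-np.sin(a),np.cos(a)]);X=np.array([Y[1],-Y[0]])
b=p[:2]-.086*Y-O;print(b@X,b@Y)"
```

```text
[0.46050346 0.07746732 0.10445142] [-9.86956302e-01 -1.60988363e-01  6.72908238e-05] [-0.14595204  0.06228738 -5.20020168]
scene rim 347 [556.   -7.1] [ 58.4 224.6] 20.5 [0.058 0.076]
scene all 931 [535.7 -15.2] [ 66.9 220.1] 10.5 [0.016 0.074]
side rim 503 [474.  -11.3] [181.5 188.3] 9.9 [0.058 0.077]
side all 1472 [474.  -11.4] [181.6 188.3] 9.9 [0.017 0.075]
0.002455694108992482 0.062016037696299375
```

Request:
carry_out([
  [[0,0,0.03],[0,0,0],0.3],
  [[0,0,0],[0,0,0],0.5],
  [[0,0,0],[0,0,0],0.5],
  [[0,0,0],[0,0,0],0.5],
  [[0,0,-0.5],[0,0,0],0.5],
  [[0,0,-0.9],[0,0,0],0.5],
  [[0,0,-0.9],[0,0,0],0.5],
  [[0,0,-0.9],[0,0,0],0.5],
  [[0,0,-0.9],[0,0,0],0.5],
  [[0,0,-0.9],[0,0,0],0.5],
])

```text
time: 7.65
tool_pos: [0.46, 0.0777, 0.3054]
eef_rot: [-0.081, 0.997, -0.0, 0.0]
ft_force: [0.8, -0.8, -0.1]
width: 0.0429
finger_force: 0.0
```

```bash
python3 -c "
from h import *
p,r=now();print(p,monitor.get_state()['width'])
rows(p,r,[([.52,-.302,.30],189.3,12),([.52,-.302,.20],189.3,5)],.5)"
```

```text
[0.4600068  0.07768392 0.30536927] 0.042938827934968865
max 0.81 end [ 0.52   -0.302   0.1998] 17
[[[0.0,-0.8,0.01],[0.0,0.01,0.0],0.5],[[0.01,-0.8,0.01],[0.0,0.0,0.0],0.5],[[0.0,-0.8,0.01],[0.0,0.0,0.0],0.5],[[0.01,-0.8,0.02],[0.0,0.0,0.0],0.5],[[0.0,-0.8,0.01],[0.0,0.0,0.0],0.5],[[0.01,-0.8,0.01],[0.0,0.0,0.0],0.5],[[0.0,-0.81,0.01],[0.0,0.0,0.0],0.5],[[0.0,-0.8,0.01],[0.0,0.0,0.0],0.5],[[0.01,-0.8,0.01],[0.0,0.0,0.0],0.5],[[0.0,-0.8,0.01],[0.0,0.0,0.0],0.5],[[0.01,-0.8,0.01],[0.0,0.0,0.0],0.5],[[0.0,-0.8,0.02],[0.0,0.0,0.0],0.5]]
[[[0.0,0.0,0.5],[0.0,0.0,0.0],0.5],[[0.0,0.0,0.5],[0.0,0.0,0.0],0.5],[[0.0,0.0,0.5],[0.0,0.0,0.0],0.5],[[0.0,0.0,0.5],[0.0,0.0,0.0],0.5],[[0.0,0.0,0.5],[0.0,0.0,0.0],0.5]]
```

Request:
carry_out([
  [[0,-0.8,0.01],[0,0,0],0.5],
  [[0,-0.8,0.01],[0,0,0],0.5],
  [[0.01,-0.8,0.01],[0,0,0],0.5],
  [[0,-0.8,0.01],[0,0,0],0.5],
  [[0.01,-0.8,0.01],[0,0,0],0.5],
  [[0,-0.8,0.01],[0,0,0],0.5],
  [[0.01,-0.8,0.01],[0,0,0],0.5],
  [[0,-0.8,0.01],[0,0,0],0.5],
  [[0.01,-0.8,0.01],[0,0,0],0.5],
  [[0,-0.8,0.01],[0,0,0],0.5],
  [[0.01,-0.8,0.02],[0,0,0],0.5],
  [[0,-0.8,0.02],[0,0,0],0.5],
])

```text
time: 8.65
tool_pos: [0.5204, -0.3033, 0.2978]
eef_rot: [-0.081, 0.997, -0.0, 0.0]
ft_force: [1.2, -0.2, -0.2]
width: 0.0427
finger_force: 0.0
```

Request:
carry_out([
  [[0,0,0.5],[0,0,0],0.5],
  [[0,0,0.5],[0,0,0],0.5],
  [[0,0,0.5],[0,0,0],0.5],
  [[0,0,0.5],[0,0,0],0.5],
  [[0,0,0],[0,0,0],0.5],
])

```text
time: 9.07
tool_pos: [0.5193, -0.3009, 0.2144]
eef_rot: [-0.081, 0.997, 0.002, -0.002]
ft_force: [0.6, 0.7, -0.7]
width: 0.0426
finger_force: 0.0
```

```bash
python3 -c "
from look import *
p,r=now();s=monitor.get_state();print(p)
pw,w,d=cam('wrist');ps,b,db=cam('side')
c=cloud(pw,d.astype(float))
m=(d>0)&(c[...,2]>.122)&(c[...,2]<.15)&(c[...,1]<-.29)&(c[...,1]>-.33)&(abs(c[...,0]-.52)<.045)
rect('bar',c,m)
print(np.median(c[m],0),np.percentile(c[m],[3,97],axis=0).round(3))
save('g4',np.hstack([cv2.resize(w,(400,300)),cv2.resize(b[150:450,150:550],(400,300))]))
for n in('scene',):
  a,im,dd=cam(n);cc=cloud(a,dd.astype(float));mm=(dd>0)&(cc[...,2]>.122)&(cc[...,2]<.15)&(cc[...,1]<-.295)&(cc[...,1]>-.33)&(abs(cc[...,0]-.52)<.045);print(np.median(cc[mm],0),mm.sum())
"
```

```text
[ 0.51927222 -0.30085623  0.21437438]
bar 3397 [ 520.  -301.5] [90.  22.8] 0.1 [0.138 0.144]
[ 0.51256486 -0.30038125  0.14193759] [[ 0.476 -0.31   0.138]
 [ 0.561 -0.291  0.144]]
[ 0.50296968 -0.29957939  0.14219123] 87
```

View pics/g4.png

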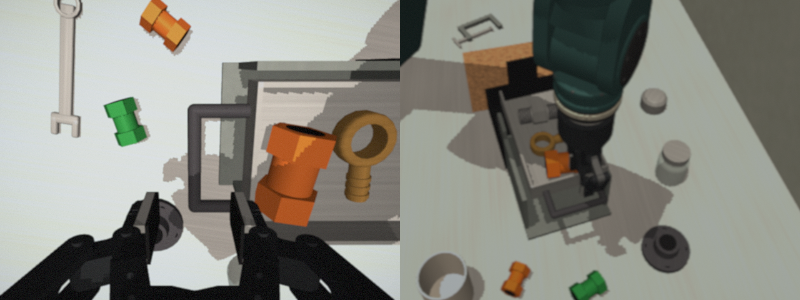

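The bar (wrist half, x≈195) runs between the pads (x≈150 and 240), so I can descend.

Request:
carry_out([
  [[0,0,0.4],[0,0,0],0.5],
  [[0,0,0.4],[0,0,0],0.5],
  [[0,0,0.4],[0,0,0],0.5],
  [[0,0,0.4],[0,0,0],0.5],
  [[0,0,0.4],[0,0,0],0.5],
  [[0,0,0.3],[0,0,0],0.5],
  [[0,0,0],[0,0,0],0.5],
])

```text
time: 9.8
tool_pos: [0.5203, -0.3015, 0.125]
eef_rot: [-0.081, 0.997, 0.0, -0.0]
ft_force: [-0.3, 0.3, -0.0]
width: 0.0428
finger_force: 0.0
```

Request:
carry_out([
  [[0,0,0],[0,0,0],0],
  [[0,0,0],[0,0,0],0],
  [[0,0,0],[0,0,0],0],
  [[0,0,0],[0,0,0],0],
  [[0,0,0],[0,0,0],0],
  [[0,0,0],[0,0,0],0],
], newtons=60)

```text
time: 10.3
tool_pos: [0.5209, -0.3007, 0.1274]
eef_rot: [-0.081, 0.997, 0.0, 0.001]
ft_force: [-1.6, 9.3, 10.0]
width: 0.0094
finger_force: 58.8
```

Request:
carry_out([
  [[0,0,0],[0,0,0],0.5],
  [[0,0,0],[0,0,0],0.5],
  [[0,0,0],[0,0,0],0.5],
  [[0,0,0],[0,0,0],0.5],
  [[0,0,0.15],[0,0,0],0.5],
  [[0,0,0.1],[0,0,0],0.5],
  [[0,0,0],[0,0,0],0.5],
])

```text
time: 10.88
tool_pos: [0.5206, -0.3018, 0.1155]
eef_rot: [-0.081, 0.997, -0.0, 0.0]
ft_force: [-0.8, -0.1, 5.3]
width: 0.0424
finger_force: 2.8
```

Request:
carry_out([
  [[0,0,0],[0,0,0],0],
  [[0,0,0],[0,0,0],0],
  [[0,0,0],[0,0,0],0],
  [[0,0,0],[0,0,0],0],
  [[0,0,0],[0,0,0],0],
  [[0,0,0],[0,0,0],0],
])

```text
time: 11.38
tool_pos: [0.5201, -0.3007, 0.1153]
eef_rot: [-0.081, 0.997, 0.001, -0.0]
ft_force: [-0.7, 4.9, 3.7]
width: 0.0103
finger_force: 58.5
```

```bash
python3 -c "
from look import *
pw,w,d=cam('wrist');ps,b,db=cam('side')
save('g5',np.hstack([cv2.resize(w,(400,300)),cv2.resize(b[250:400,260:410],(400,300))]))
print(monitor.get_state()['ft_force'],monitor.get_state()['wrist_torque'])
"
```

```text
[-1.53937907  5.85597736  3.46972028] [ 1.04104079  0.21710793 -0.0237473 ]
```

View pics/g5.png

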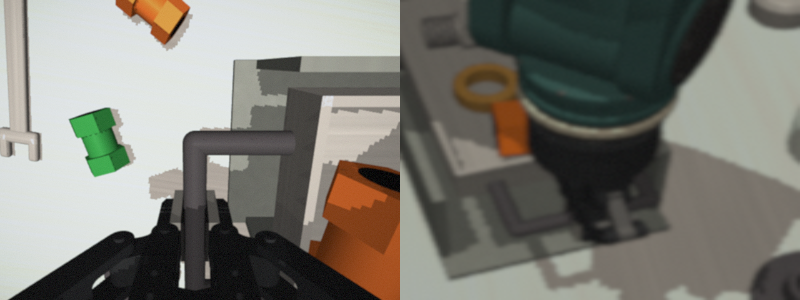

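```bash
cat > arc.py <<'E'
from h import *
def arc(ths,g=0):
    ths=np.array(ths);c,s=np.cos(ths),np.sin(ths)
    q=np.c_[-236*c+12*s,-(236*s+12*c)]/40; q=np.round(q-q[0],2); d=np.diff(q,axis=0).round(2)+0
    for i in range(0,len(d),12): print(round(float(ths[min(i+12,len(d))]),3),json.dumps([[[0,*map(float,a)],[0,0,0],g] for a in d[i:i+12]],separators=(',',':')))
E
python3 -c "
from arc import *
arc(np.r_[np.linspace(0,.36,13),np.linspace(.38,.96,30)])"
```

```text
0.36 [[[0,0.01,-0.18],[0,0,0],0],[[0,0.02,-0.17],[0,0,0],0],[[0,0.02,-0.18],[0,0,0],0],[[0,0.03,-0.17],[0,0,0],0],[[0,0.03,-0.18],[0,0,0],0],[[0,0.04,-0.17],[0,0,0],0],[[0,0.04,-0.17],[0,0,0],0],[[0,0.05,-0.17],[0,0,0],0],[[0,0.05,-0.17],[0,0,0],0],[[0,0.06,-0.17],[0,0,0],0],[[0,0.07,-0.17],[0,0,0],0],[[0,0.06,-0.16],[0,0,0],0]]
0.6 [[[0,0.05,-0.11],[0,0,0],0],[[0,0.05,-0.1],[0,0,0],0],[[0,0.06,-0.11],[0,0,0],0],[[0,0.05,-0.1],[0,0,0],0],[[0,0.06,-0.11],[0,0,0],0],[[0,0.06,-0.1],[0,0,0],0],[[0,0.06,-0.1],[0,0,0],0],[[0,0.06,-0.1],[0,0,0],0],[[0,0.06,-0.1],[0,0,0],0],[[0,0.07,-0.1],[0,0,0],0],[[0,0.07,-0.09],[0,0,0],0],[[0,0.07,-0.1],[0,0,0],0]]
0.84 [[[0,0.07,-0.09],[0,0,0],0],[[0,0.08,-0.09],[0,0,0],0],[[0,0.07,-0.09],[0,0,0],0],[[0,0.08,-0.09],[0,0,0],0],[[0,0.08,-0.09],[0,0,0],0],[[0,0.08,-0.09],[0,0,0],0],[[0,0.09,-0.08],[0,0,0],0],[[0,0.08,-0.08],[0,0,0],0],[[0,0.09,-0.08],[0,0,0],0],[[0,0.08,-0.08],[0,0,0],0],[[0,0.09,-0.08],[0,0,0],0],[[0,0.1,-0.07],[0,0,0],0]]
0.96 [[[0,0.09,-0.08],[0,0,0],0],[[0,0.09,-0.07],[0,0,0],0],[[0,0.1,-0.07],[0,0,0],0],[[0,0.09,-0.07],[0,0,0],0],[[0,0.1,-0.06],[0,0,0],0],[[0,0.1,-0.07],[0,0,0],0]]
```

Request:
carry_out([
  [[0,0.01,-0.18],[0,0,0],0],
  [[0,0.02,-0.17],[0,0,0],0],
  [[0,0.02,-0.18],[0,0,0],0],
  [[0,0.03,-0.17],[0,0,0],0],
  [[0,0.03,-0.18],[0,0,0],0],
  [[0,0.04,-0.17],[0,0,0],0],
  [[0,0.04,-0.17],[0,0,0],0],
  [[0,0.05,-0.17],[0,0,0],0],
  [[0,0.05,-0.17],[0,0,0],0],
  [[0,0.06,-0.17],[0,0,0],0],
  [[0,0.07,-0.17],[0,0,0],0],
  [[0,0.06,-0.16],[0,0,0],0],
])

```text
time: 12.48
tool_pos: [0.517, -0.2822, 0.1985]
eef_rot: [-0.081, 0.997, 0.0, -0.0]
ft_force: [-0.3, 6.7, -7.3]
width: 0.0101
finger_force: 58.3
```

```bash
python3 -c "
from look import *
p,r=now();print(p)
ps,b,db=cam('side');pc,c,_=cam('scene')
save('g6',np.hstack([cv2.resize(c[130:370,180:500],(400,300)),cv2.resize(b[120:420,150:550],(400,300))]))"
```

```text
[ 0.51702436 -0.28217017  0.19854962]
```

View pics/g6.png

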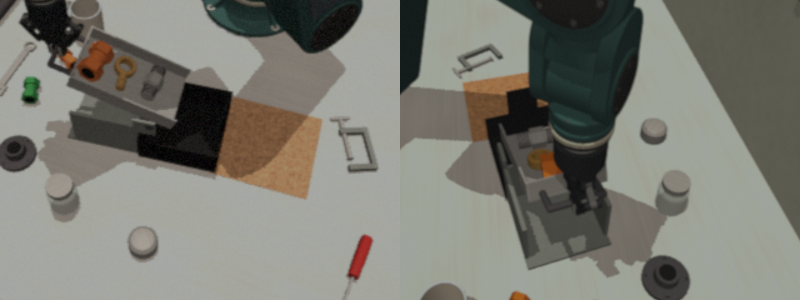

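The tray is tilting as planned in the scene half (tray at (130,75), bin under its lip at (190,130)), and the fittings haven't slid yet. I'll keep tipping slowly.

Request:
carry_out([
  [[0,0.05,-0.11],[0,0,0],0],
  [[0,0.05,-0.1],[0,0,0],0],
  [[0,0.06,-0.11],[0,0,0],0],
  [[0,0.05,-0.1],[0,0,0],0],
  [[0,0.06,-0.11],[0,0,0],0],
  [[0,0.06,-0.1],[0,0,0],0],
  [[0,0.06,-0.1],[0,0,0],0],
  [[0,0.06,-0.1],[0,0,0],0],
  [[0,0.06,-0.1],[0,0,0],0],
  [[0,0.07,-0.1],[0,0,0],0],
  [[0,0.07,-0.09],[0,0,0],0],
  [[0,0.07,-0.1],[0,0,0],0],
])

```text
time: 13.58
tool_pos: [0.5127, -0.2548, 0.2477]
eef_rot: [-0.081, 0.997, -0.001, 0.0]
ft_force: [-4.6, -5.8, -0.2]
width: 0.0097
finger_force: 58.4
```

Request:
carry_out([
  [[0,0.07,-0.09],[0,0,0],0],
  [[0,0.08,-0.09],[0,0,0],0],
  [[0,0.07,-0.09],[0,0,0],0],
  [[0,0.08,-0.09],[0,0,0],0],
  [[0,0.08,-0.09],[0,0,0],0],
  [[0,0.08,-0.09],[0,0,0],0],
  [[0,0.09,-0.08],[0,0,0],0],
  [[0,0.08,-0.08],[0,0,0],0],
  [[0,0.09,-0.08],[0,0,0],0],
  [[0,0.08,-0.08],[0,0,0],0],
  [[0,0.09,-0.08],[0,0,0],0],
  [[0,0.1,-0.07],[0,0,0],0],
])

```text
time: 14.58
tool_pos: [0.5066, -0.217, 0.2893]
eef_rot: [-0.08, 0.997, -0.003, 0.001]
ft_force: [-7.7, -16.0, 11.1]
width: 0.0099
finger_force: 58.9
```

```bash
python3 -c "
from look import *
p,r=now();print(p)
ps,b,db=cam('side');pc,c,_=cam('scene')
save('g7',np.hstack([cv2.resize(c[130:370,180:500],(400,300)),cv2.resize(b[120:420,150:550],(400,300))]))"
```

```text
[ 0.50656623 -0.21700824  0.28926331]
```

View pics/g7.png

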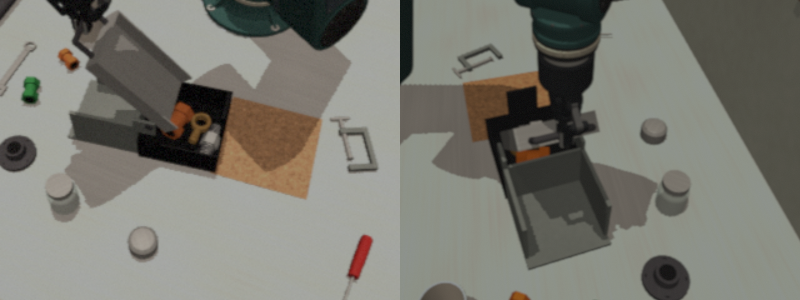

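The tray is empty and all three fittings lie in the bin, around (195,125) in the scene half. I'll check their heights before lowering.

```bash
cat >> look.py <<'E'
def fits(tag):
    p,im,d=cam('scene');save('f'+tag,im);c=cloud(p,d.astype(float));h=cv2.cvtColor(im,cv2.COLOR_RGB2HSV).astype(int)
    B=(d>0)&(c[...,0]>.3)&(c[...,0]<.6)&(c[...,1]>-.1)&(c[...,1]<.3)&(c[...,2]>.008)&(c[...,2]<.14)
    for n,m in(('orange',(h[...,0]<11)&(h[...,1]>150)&(h[...,2]>80)),('brass',(h[...,0]>=12)&(h[...,0]<25)&(h[...,1]>110)&(h[...,2]>70)),('steel',(h[...,1]<60)&(h[...,2]>70))): rect(n,c,B&m)
E
python3 -c "
from look import *
from arc import *
fits('8')
arc(np.r_[np.linspace(.84,.1,32),np.linspace(.08,0,5)])"
```

```text
orange 67 [488.5 -22.4] [40.9 29.4] 11.9 [0.027 0.052]
brass 212 [459.8  25.8] [76.5 47.2] 22.5 [0.011 0.029]
steel 522 [465.2 -56.4] [110.1  41. ] 7.5 [0.098 0.139]
0.554 [[[0,-0.11,0.09],[0,0,0],0],[[0,-0.1,0.09],[0,0,0],0],[[0,-0.11,0.1],[0,0,0],0],[[0,-0.1,0.1],[0,0,0],0],[[0,-0.1,0.09],[0,0,0],0],[[0,-0.1,0.11],[0,0,0],0],[[0,-0.09,0.1],[0,0,0],0],[[0,-0.09,0.11],[0,0,0],0],[[0,-0.09,0.11],[0,0,0],0],[[0,-0.09,0.11],[0,0,0],0],[[0,-0.09,0.11],[0,0,0],0],[[0,-0.08,0.12],[0,0,0],0]]
0.267 [[[0,-0.08,0.11],[0,0,0],0],[[0,-0.07,0.12],[0,0,0],0],[[0,-0.07,0.12],[0,0,0],0],[[0,-0.07,0.13],[0,0,0],0],[[0,-0.07,0.12],[0,0,0],0],[[0,-0.07,0.12],[0,0,0],0],[[0,-0.06,0.13],[0,0,0],0],[[0,-0.06,0.13],[0,0,0],0],[[0,-0.05,0.13],[0,0,0],0],[[0,-0.05,0.13],[0,0,0],0],[[0,-0.05,0.13],[0,0,0],0],[[0,-0.05,0.14],[0,0,0],0]]
0.0 [[[0,-0.04,0.13],[0,0,0],0],[[0,-0.04,0.14],[0,0,0],0],[[0,-0.03,0.13],[0,0,0],0],[[0,-0.04,0.14],[0,0,0],0],[[0,-0.03,0.14],[0,0,0],0],[[0,-0.02,0.14],[0,0,0],0],[[0,-0.03,0.14],[0,0,0],0],[[0,-0.01,0.11],[0,0,0],0],[[0,-0.02,0.12],[0,0,0],0],[[0,-0.01,0.12],[0,0,0],0],[[0,-0.01,0.12],[0,0,0],0],[[0,-0.01,0.11],[0,0,0],0]]
```

Request:
carry_out([
  [[0,-0.11,0.09],[0,0,0],0],
  [[0,-0.1,0.09],[0,0,0],0],
  [[0,-0.11,0.1],[0,0,0],0],
  [[0,-0.1,0.1],[0,0,0],0],
  [[0,-0.1,0.09],[0,0,0],0],
  [[0,-0.1,0.11],[0,0,0],0],
  [[0,-0.09,0.1],[0,0,0],0],
  [[0,-0.09,0.11],[0,0,0],0],
  [[0,-0.09,0.11],[0,0,0],0],
  [[0,-0.09,0.11],[0,0,0],0],
  [[0,-0.09,0.11],[0,0,0],0],
  [[0,-0.08,0.12],[0,0,0],0],
])

```text
time: 15.73
tool_pos: [0.5138, -0.2614, 0.2384]
eef_rot: [-0.081, 0.997, -0.001, 0.0]
ft_force: [-4.9, -5.9, 4.1]
width: 0.0099
finger_force: 59.8
```

Request:
carry_out([
  [[0,-0.08,0.11],[0,0,0],0],
  [[0,-0.07,0.12],[0,0,0],0],
  [[0,-0.07,0.12],[0,0,0],0],
  [[0,-0.07,0.13],[0,0,0],0],
  [[0,-0.07,0.12],[0,0,0],0],
  [[0,-0.07,0.12],[0,0,0],0],
  [[0,-0.06,0.13],[0,0,0],0],
  [[0,-0.06,0.13],[0,0,0],0],
  [[0,-0.05,0.13],[0,0,0],0],
  [[0,-0.05,0.13],[0,0,0],0],
  [[0,-0.05,0.13],[0,0,0],0],
  [[0,-0.05,0.14],[0,0,0],0],
])

```text
time: 16.73
tool_pos: [0.5187, -0.2901, 0.177]
eef_rot: [-0.081, 0.997, 0.0, 0.0]
ft_force: [-2.4, -0.2, -0.6]
width: 0.0099
finger_force: 60.5
```

Request:
carry_out([
  [[0,-0.04,0.13],[0,0,0],0],
  [[0,-0.04,0.14],[0,0,0],0],
  [[0,-0.03,0.13],[0,0,0],0],
  [[0,-0.04,0.14],[0,0,0],0],
  [[0,-0.03,0.14],[0,0,0],0],
  [[0,-0.02,0.14],[0,0,0],0],
  [[0,-0.03,0.14],[0,0,0],0],
  [[0,-0.01,0.11],[0,0,0],0],
  [[0,-0.02,0.12],[0,0,0],0],
  [[0,-0.01,0.12],[0,0,0],0],
  [[0,-0.01,0.12],[0,0,0],0],
  [[0,-0.01,0.11],[0,0,0],0],
])

```text
time: 17.73
tool_pos: [0.5209, -0.3008, 0.1172]
eef_rot: [-0.081, 0.997, 0.0, 0.001]
ft_force: [0.0, 21.3, 36.2]
width: 0.0097
finger_force: 66.1
```

Request:
carry_out([
  [[0,0,0],[0,0,0],0],
  [[0,0,0.02],[0,0,0],0],
  [[0,0,0],[0,0,0],0],
])

```text
time: 17.98
tool_pos: [0.5211, -0.3007, 0.1169]
eef_rot: [-0.081, 0.997, 0.0, 0.001]
ft_force: [-4.9, 16.1, 28.2]
width: 0.0098
finger_force: 65.4
```

Request:
carry_out([
  [[0,0,-0.03],[0,0,0],0],
  [[0,0,0],[0,0,0],0.2],
  [[0,0,0],[0,0,0],0.5],
  [[0,0,0],[0,0,0],0.5],
  [[0,0,0],[0,0,0],0.5],
  [[0,0,-0.3],[0,0,0],0.5],
  [[0,0,-0.4],[0,0,0],0.5],
  [[0,0,-0.5],[0,0,0],0.5],
  [[0,0,-0.8],[0,0,0],0.5],
  [[0,0,-0.9],[0,0,0],0.5],
  [[0,0,-0.9],[0,0,0],0.5],
  [[0,0,-0.9],[0,0,0],0.5],
])

```text
time: 18.98
tool_pos: [0.52, -0.3016, 0.3058]
eef_rot: [-0.081, 0.997, -0.0, -0.0]
ft_force: [0.0, -1.9, 0.1]
width: 0.0429
finger_force: 0.0
```

```bash
python3 -c "
from look import *
p,r=now();print(p)
fits('9'); binlook('9',.3,.7,-.12,.2)
ps,im,d=cam('scene');c=cloud(ps,d.astype(float))
T=(d>0)&(c[...,0]>.35)&(c[...,0]<.65)&(c[...,1]>-.30)&(c[...,1]<.02)
rect('wall',c,T&(c[...,2]>.15)&(c[...,2]<.178))
rows(p,r,[([.4605,.0775,.30],189.3,12),([.4605,.0775,.104],189.3,9)],.6)"
```

```text
[ 0.52001817 -0.30161551  0.30581087]
orange 149 [469.8 -22.4] [37.4 74.7] 88.3 [0.025 0.054]
brass 207 [460.1  16.7] [46.4 79.2] 73.4 [0.012 0.029]
steel 962 [471.9 -62.7] [122.4  83.6] 5.6 [0.127 0.135]
scene rim 328 [555.1  -7.6] [ 57.3 224.8] 19.8 [0.059 0.075]
scene all 1034 [509.  -19.9] [121.8 220.6] 10.5 [0.016 0.074]
side rim 449 [419.6  20.4] [249.  129.1] 56.2 [0.058 0.077]
side all 1368 [472.5 -12.4] [176.8 188.3] 9.3 [0.018 0.075]
wall 824 [ 493.3 -138.8] [146.3 235.5] 9.0 [0.15  0.166]
max 0.8 end [0.4605 0.0777 0.1041] 21
[[[0.0,0.8,0.01],[0.0,0.0,0.0],0.6],[[-0.01,0.8,0.01],[0.0,0.0,0.0],0.6],[[0.0,0.8,0.02],[0.0,0.0,0.0],0.6],[[-0.01,0.8,0.01],[0.0,0.0,0.0],0.6],[[0.0,0.8,0.01],[0.0,0.0,0.0],0.6],[[-0.01,0.8,0.01],[0.0,0.0,0.0],0.6],[[0.0,0.8,0.01],[0.0,0.0,0.0],0.6],[[-0.01,0.8,0.01],[0.0,0.0,0.0],0.6],[[0.0,0.8,0.02],[0.0,0.0,0.0],0.6],[[-0.01,0.79,0.01],[0.0,0.0,0.0],0.6],[[0.0,0.8,0.01],[0.0,0.0,-0.01],0.6],[[-0.01,0.8,0.01],[0.0,0.0,0.0],0.6]]
[[[0.0,0.0,0.54],[0.0,0.0,0.0],0.6],[[0.0,0.0,0.55],[0.0,0.0,0.0],0.6],[[0.0,0.0,0.54],[0.0,0.0,0.0],0.6],[[0.0,0.0,0.55],[0.0,0.0,0.0],0.6],[[0.0,0.0,0.54],[0.0,0.0,0.0],0.6],[[0.0,0.0,0.55],[0.0,0.0,0.0],0.6],[[0.0,0.0,0.54],[0.0,0.0,0.0],0.6],[[0.0,0.01,0.55],[0.0,0.0,0.0],0.6],[[0.0,0.0,0.54],[0.0,0.0,0.0],0.6]]
```

View pics/f9.png

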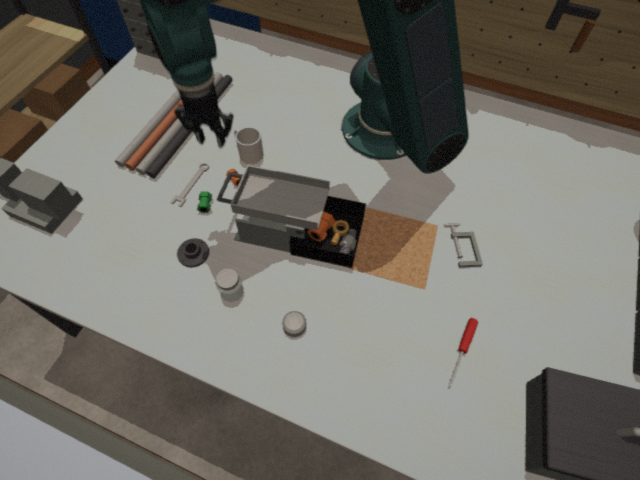

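Tray is flat and empty at (282,195), and the bin still stands against the stand at (330,230) with all three fittings in it. Now back to the tab.

Request:
carry_out([
  [[0,0.8,0.01],[0,0,0],0.6],
  [[-0.01,0.8,0.01],[0,0,0],0.6],
  [[0,0.8,0.02],[0,0,0],0.6],
  [[-0.01,0.8,0.01],[0,0,0],0.6],
  [[0,0.8,0.01],[0,0,0],0.6],
  [[-0.01,0.8,0.01],[0,0,0],0.6],
  [[0,0.8,0.01],[0,0,0],0.6],
  [[-0.01,0.8,0.01],[0,0,0],0.6],
  [[0,0.8,0.02],[0,0,0],0.6],
  [[-0.01,0.79,0.01],[0,0,0],0.6],
  [[0,0.8,0.01],[0,0,0],0.6],
  [[-0.01,0.8,0.01],[0,0,0],0.6],
])

```text
time: 20.18
tool_pos: [0.4598, 0.0786, 0.2971]
eef_rot: [-0.081, 0.997, -0.0, -0.001]
ft_force: [0.5, -0.3, -0.1]
width: 0.0511
finger_force: 0.0
```

Request:
carry_out([
  [[0,0,0.54],[0,0,0],0.6],
  [[0,0,0.55],[0,0,0],0.6],
  [[0,0,0.54],[0,0,0],0.6],
  [[0,0,0.55],[0,0,0],0.6],
  [[0,0,0.54],[0,0,0],0.6],
  [[0,0,0.55],[0,0,0],0.6],
  [[0,0,0.54],[0,0,0],0.6],
  [[0,0,0.55],[0,0,0],0.6],
  [[0,0,0.54],[0,0,0],0.6],
  [[0,0,0],[0,0,0],0.6],
])

```text
time: 21.02
tool_pos: [0.4578, 0.0772, 0.0983]
eef_rot: [-0.081, 0.997, 0.0, -0.004]
ft_force: [-0.6, 0.4, -0.7]
width: 0.0514
finger_force: 0.0
```

Request:
carry_out([
  [[0,0,0],[0,0,0],0],
  [[0,0,0],[0,0,0],0],
  [[0,0,0],[0,0,0],0],
  [[0,0,0],[0,0,0],0],
  [[0,0,0],[0,0,0],0],
  [[0,0,0],[0,0,0],0],
], newtons=80)

```text
time: 21.52
tool_pos: [0.4616, 0.0774, 0.1036]
eef_rot: [-0.081, 0.997, 0.0, 0.001]
ft_force: [-1.3, 0.7, 6.1]
width: 0.0074
finger_force: 78.6
```

```bash
python3 -c "
from h import *
p,r=now();s=monitor.get_state();print(p,s['ft_force'],s['width'])
a=np.radians(6.2);Y=np.array([-np.sin(a),np.cos(a)])
a2=np.radians(9.3);Y2=np.array([-np.sin(a2),np.cos(a2)])
T=np.array([.4312,.1825])+Y*.086;print(T)
rows(p,r,[([*(p[:2]+.03*Y2),p[2]],189.3,5),([*T,p[2]],186.2,19)],0)"
```

```text
[0.46157419 0.07741316 0.10360698] [-1.32783601  0.68632235  6.1249416 ] 0.007396499229519747
[0.42191206 0.26799698]
max 0.22 end [0.4217 0.2678 0.1036] 24
[[[0.0,0.15,0.0],[0.0,0.02,0.0],0],[[0.0,0.15,0.0],[0.0,0.0,0.0],0],[[0.0,0.15,0.0],[0.0,0.0,0.0],0],[[0.0,0.15,0.0],[0.0,0.0,0.0],0],[[0.0,0.15,0.0],[0.0,0.0,0.0],0],[[0.01,0.22,0.0],[0.0,0.0,0.03],0],[[0.01,0.21,0.0],[0.0,0.0,0.02],0],[[0.02,0.22,0.0],[0.0,0.0,0.03],0],[[0.01,0.22,0.0],[0.0,0.0,0.03],0],[[0.01,0.21,0.0],[0.0,0.0,0.03],0],[[0.02,0.22,0.0],[0.0,0.0,0.02],0],[[0.01,0.21,0.0],[0.0,0.0,0.03],0]]
[[[0.02,0.22,0.0],[0.0,0.0,0.03],0],[[0.01,0.22,0.0],[0.0,0.0,0.02],0],[[0.02,0.21,0.0],[0.0,0.0,0.03],0],[[0.02,0.22,0.0],[0.0,0.0,0.03],0],[[0.01,0.21,0.0],[0.0,0.0,0.02],0],[[0.02,0.22,0.0],[0.0,0.0,0.03],0],[[0.02,0.22,0.0],[0.0,0.0,0.03],0],[[0.02,0.21,0.0],[0.0,0.0,0.03],0],[[0.02,0.22,0.0],[0.0,0.0,0.02],0],[[0.02,0.21,0.0],[0.0,0.0,0.03],0],[[0.02,0.22,0.0],[0.0,0.0,0.03],0],[[0.03,0.21,0.0],[0.0,0.0,0.02],0]]
```

Request:
carry_out([
  [[0,0.15,-0.02],[0,0,0],0],
  [[0,0.15,0],[0,0,0],0],
  [[0,0.15,0],[0,0,0],0],
  [[0,0.15,0],[0,0,0],0],
  [[0,0.15,0],[0,0,0],0],
  [[0.01,0.22,0],[0,0,0.03],0],
  [[0.01,0.21,0],[0,0,0.02],0],
  [[0.02,0.22,0],[0,0,0.03],0],
  [[0.01,0.22,0],[0,0,0.03],0],
  [[0.01,0.21,0],[0,0,0.03],0],
  [[0.02,0.22,0],[0,0,0.02],0],
  [[0.01,0.21,0],[0,0,0.03],0],
])

```text
time: 22.52
tool_pos: [0.4434, 0.1667, 0.1036]
eef_rot: [-0.071, 0.997, -0.0, 0.0]
ft_force: [1.4, -6.1, 1.8]
width: 0.0072
finger_force: 79.9
```

Request:
carry_out([
  [[0.02,0.22,0],[0,0,0.03],0],
  [[0.01,0.22,0],[0,0,0.02],0],
  [[0.02,0.21,0],[0,0,0.03],0],
  [[0.02,0.22,0],[0,0,0.03],0],
  [[0.01,0.21,0],[0,0,0.02],0],
  [[0.02,0.22,0],[0,0,0.03],0],
  [[0.02,0.22,0],[0,0,0.03],0],
  [[0.02,0.21,0],[0,0,0.03],0],
  [[0.02,0.22,0],[0,0,0.02],0],
  [[0.02,0.21,0],[0,0,0.03],0],
  [[0.02,0.15,0],[0,0,0.03],0],
  [[0.02,0.15,0],[0,0,0.02],0],
])

```text
time: 23.52
tool_pos: [0.4221, 0.2631, 0.1036]
eef_rot: [-0.054, 0.999, -0.0, 0.0]
ft_force: [1.9, -7.1, 3.7]
width: 0.0074
finger_force: 80.2
```

```bash
python3 -c "
from look import *
p,r=now();s=monitor.get_state();print(p,s['ft_force'],s['width'])
binlook('10',.25,.6,.05,.32)
rows(p,r,[([.4219,.268,p[2]],186.2,2)],0)"
```

```text
[0.42211412 0.26306777 0.10361803] [ 1.94990269 -7.05940479  3.7329676 ] 0.007398836122613901
scene rim 489 [430.  177.4] [183.5 177.7] 6.3 [0.058 0.075]
scene all 1639 [430.7 177.5] [184.8 177.7] 6.3 [0.016 0.073]
side rim 752 [429.8 175.2] [179.7 185.5] 6.2 [0.058 0.076]
side all 2934 [429.8 174.8] [179.8 186.2] 6.2 [0.017 0.071]
max 0.06 end [0.422  0.2679 0.1036] 2
[[[0.0,0.06,0.0],[-0.01,0.01,0.0],0],[[-0.01,0.06,0.0],[0.0,0.0,0.0],0]]
```

Request:
carry_out([
  [[0,0.06,0],[0,0,0],0],
  [[0,0.06,0],[0,0,0],0],
  [[0,0,0],[0,0,0],0],
  [[0,0,0],[0,0,0],0.3],
  [[0,0,0],[0,0,0],0.5],
  [[0,0,0],[0,0,0],0.5],
  [[0,0,0],[0,0,0],0.5],
  [[0,0,-0.4],[0,0,0],0.5],
  [[0,0,-0.8],[0,0,0],0.5],
  [[0,0,-0.9],[0,0,0],0.5],
  [[0,0,-0.9],[0,0,0],0.5],
  [[0,0,-0.9],[0,0,0],0.5],
])

```text
time: 24.62
tool_pos: [0.4211, 0.2672, 0.261]
eef_rot: [-0.054, 0.999, 0.0, -0.0]
ft_force: [1.3, 1.3, -0.2]
width: 0.0424
finger_force: 0.0
```

```bash
python3 -c "
from look import *
p,r=now();s=monitor.get_state();print(p,s['ft_force'],s['width'])
fits('11');binlook('11',.25,.6,.05,.32)"
```

```text
[0.42109116 0.26722924 0.26104984] [ 1.34542301  1.28298331 -0.24640995] 0.04236567108037103
orange 27 [422.6 177.3] [ 7.3 51.6] 74.1 [0.027 0.05 ]
brass 217 [418.6 214.6] [75.6 46.9] 15.4 [0.013 0.028]
steel 1083 [488.9 -63.5] [155.2  88. ] 8.7 [0.126 0.138]
scene rim 569 [429.3 182.1] [185.6 177.9] 6.2 [0.059 0.074]
scene all 1857 [429.3 182.1] [185.8 178.2] 6.3 [0.017 0.073]
side rim 749 [429.8 178.7] [180.3 186.1] 6.2 [0.058 0.076]
side all 3008 [430.1 178.3] [180.8 187.2] 6.2 [0.016 0.071]
```

View pics/scene11.png

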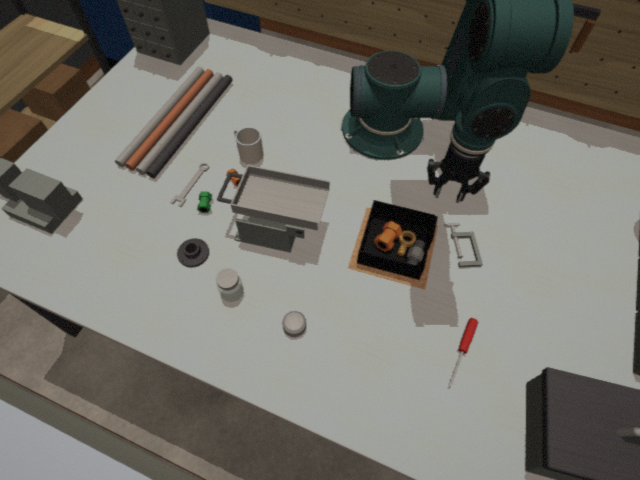

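The bin sits centred and square on the mat at (400,240) with all three fittings inside. The tray is flat, the bystanders are where they were, and the gripper is clear.

```bash
python3 -c "
from h import *
print(arm.job_done())"
```

```text
the job is handed in; nothing more can be done
None
```

I handed the job in at about 25 s of the 69 s allowed: all three fittings are in the bin, the tray is lowered flat, and the bin is released square on the mat, within about 4 mm of its centre; the verdict was not shown to me.

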